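# Lock the pivoting work holder with its index pin

### The job

Lock the pivoting foam holder: stand the index pin from the rack in the hole on top of the bearing block, then swing the lever away from the robot until the pin drops into the cross-hole hidden in the shaft, and push the pin down until its collar sits fully home on the block. Leave the other two tools hanging in the rack.

Things in the scene. Friction and masses are not known exactly. Their poses are not given: they have to be found in the camera images.
- pin_center (a point): Index pin, loose, hung upright in one of the rack's three holes: plain steel, 141 mm long, the one with an upright cylindrical knob. Point: its centre, half-way up; z up along it. Shank 14 mm thick, 97 mm long, chamfered tip 70.5 mm below the point; collar 36 mm wide, underside 26.5 mm above it; knob to grasp, 28 mm wide, from 34.5 to 70.5 mm above it. 0.11 to 0.21 kg.
- pin_seat (a point): The centre of the underside of the index pin's collar, on its axis. It comes to the mouth of the bore when the pin is home.
- stand: Bearing block of the pivoting holder, fixed: aluminium, 70 x 90 mm, 155 mm high, on a steel foot 150 x 170 mm. Origin: centre of its underside; x away from the robot, y along the shaft towards the yellow foam workpiece (129 mm out, 79 mm around the shaft), lever on the -y side. The shaft lies along y, 100 mm high, 44 mm thick inside.
- bore_mouth (a point): Centre of the mouth of the upright 16 mm bore in the block's top, 155 mm high. A pin let go in it stands on the shaft, collar 64 mm above the block, leaning a few degrees. With the shaft's 17 mm cross-hole under it, it drops and locks the shaft, collar then 18 to 32 mm up; a steady push of 10 to 20 N down drives it home against a stiff plug (and trues up the shaft), and it stays there.
- lever (a joint): Angle of the lever that turns the shaft: 0 straight up, negative leaning to the robot, positive away (about the stand's +y). Range -0.8 to 0.8, starts between -0.8 and -0.35; stiff (0.3 N m, some 3 N at the handle), stays where left. The hidden cross-hole lines up at one angle between 0 and 0.6, new each time; the pin drops some 0.1 rad before it.
- lever_handle (a point): Middle of the lever's handle: a black round bar 22 mm thick, 75 mm long, parallel to the shaft, 100 mm from the shaft's axis, 121.5 mm from the block's middle along the stand's -y, on the outer side of a flat steel lever. It swings with the lever.
- rack: The plywood rack, 250 x 60 mm, fixed; origin at the centre of its underside. The top face, on which the tools' collars rest, is 115 mm high. Three 19 mm holes in a row along its x at -85, 0 and 85 mm; board 16 mm thick, open beneath.
- ball_tool: A similar steel tool with a ball (32 mm) on top, hanging in the rack, to be left there; origin at the centre of its collar's underside.
- tee_tool: A similar steel tool with a level T-bar 60 mm long on top, hanging in the rack, to be left there; origin at the centre of its collar's underside.
There are look-alikes about, which are no part of the job. Leave any pink or turquoise look-alike of the part that bears pin_center alone.

How it is judged:
By the outcome, as a careful person would: the job done as asked, in the order asked, and still so for the second after the job is handed in, with the robot touching nothing.
It also fails if it takes over 61 s, if anything falls off the work surface, if the arm or the gripper's body presses on something with over 40 N, if the wrist force passes 120 N, or if a joint passes its speed limit or range.

### The arm

A 6-joint arm with a two-finger parallel gripper is mounted at the origin on the work surface. World frame = base frame: x ahead of the robot, y to its left, z up, the work surface at z = 0. Lengths are in m, angles in rad, forces in N, time in s.
With the tool pointing down it reaches from about 0.325 to 0.875 m from the base axis. Payload 4.4 kg.
Tool frame: the origin (TCP) lies at the very end of the fingers, on their centre line; the grasp point (between the pads) lies 19 mm behind it; z points along the fingers, y is the direction in which the jaws open and shut (so a half turn about z gives the same grasp; the last joint's range is limited). The gripper opens to 85 mm and grips with 20 to 120 N. Pads are 22 mm wide; open, the fingers measure 114 mm over their backs; the gripper's body (76 mm by 85 mm) begins 54 mm behind the grasp point. The pads swing forward as they close: fully open they stand 13 mm farther back than shut.
Start: joints at [1.192, 0.207, 1.542, -0, 1.393, -0.15], TCP at [0.13, 0.56, 0.231] pointing down, gripper open.
Joint ranges: [-2.73, 2.73], [-0.86, 2.22], [0.23, 2.46], [-1.11, 4.25], [0.08, 2.63], [-2.82, 2.82]. Speed limits (rad/s): [2.79, 2.79, 3.14, 3.14, 3.14, 3.14].

### API

Orientations are given as a unit quaternion [w, x, y, z].
In Python, from rig import manip, cams gives the robot as it stands.
- The arm moves only by the shell command python3 -m creep 'ROWS' [OPENING] [FORCE]. ROWS is JSON, one flat list of numbers, 4 for each row, row after row: the shift along the tool's x, y, z in cm, then the turn about the tool's z in units of 10 degrees (1.0 is 10 degrees). In form: [tx, ty, tz, yaw, tx, ty, tz, yaw, ...]. A call has 1 to 12 rows; each row is the pose to reach, as a shift and turn from the pose commanded when the call began, along the tool's axes at that moment; what a row does not reach only later rows make up. A row lasts 1/8 s, in which the tool goes at most 62.5 mm and 10.7 degrees, less where a joint would pass 70% of its speed; a pose out of reach is approached as far as the arm can. A call with a gripper value outside its range is refused whole. OPENING is the finger opening in cm, from 0 to 8.54, set as the call begins (- or left out, the last holds). The fingers move at their own pace and stop on an object; FORCE is the grip in N (left out, the last holds). Time passes only in rows, so rows that repeat a pose let the fingers close. It gives the time, the measured TCP pose, the force and the opening at its end, in the units of the state.
- manip.state(): the state, without advancing time (a new reading comes with each control period).
- cams.read_camera(name): name is "scene" or "top" or "wrist"; returns the picture (384x512x3 uint8, blue, green, red); there is no depth.
- cams.camera_info(name): a dict with "fovy" (degrees; the focal length in pixels is half the picture's height over the tangent of half this angle, whatever the lens; pixels are square), "cx", "cy" (the principal point, pixels), "R" (3x3) and "t" (3): a world point X has camera coordinates R X + t; the wrist camera has in their place "mount" (4x4, takes a point from camera to tool coordinates, whose origin is the TCP and whose axes are the flange's). Camera axes: x right, y down, z forward; pixel columns grow to the right and rows downward; lengths in m; the calibration is good to about 2 mm. A picture is of the moment at which its call begins: read the wrist's pose just before it. camera_info takes no time and is no camera call.
- manip.hand_in(): hands the job in, once; it reports no verdict.
The state is a dict: "clock": time; "joints": joint angles; "joint_vel": joint speeds; "effort": joint torques, N m; "tcp_pos": TCP position; "orientation": TCP orientation; "wrist_force": force on the tool from outside, world axes, zero at the start; "moment": the same for the moment, N m; "gripper_width": opening from 0.0 (shut) to 1.0 (fully open).
Only numpy, scipy, OpenCV 4.12 (cv2) and the standard library are available. Lean on these libraries where they do the work, as an engineer would, in place of code of your own. Each camera call takes 0.05 s, during which the arm holds its last target.

## Working session

There is one attempt and no reset: what is moved stays moved. The work goes in short steps, Python scripts to look and compute and a shell command to move; the robot and the scene stay as the last step left them, time stands still between calls to the robot, and variables do not carry over. Pictures are saved under pics/ and viewed, and the job is handed in when it is done.

```bash
ls; mkdir -p pics
python3 - <<'E'
from rig import manip,cams
import cv2
print(manip.state())
for n in ("scene","top","wrist"):
    im=cams.read_camera(n); cv2.imwrite(f"pics/a_{n}.png",im)
    print(n,cams.camera_info(n))
E
```

```text
pics
{'clock': 0.0, 'joints': array([ 1.19146700e+00,  2.07410971e-01,  1.54302859e+00,  1.39539784e-05,
        1.39356340e+00, -1.50519484e-01]), 'joint_vel': array([ 0.00191031,  0.00043101,  0.00163918, -0.00068261,  0.00244696,
       -0.00021098]), 'effort': array([-1.43906080e-03, -3.83052635e+01, -2.91586107e+01, -3.54792073e-04,
        1.09556704e-02,  1.48195483e-05]), 'tcp_pos': array([0.13013479, 0.55924826, 0.23009555]), 'orientation': array([-3.22180233e-04,  1.14156667e-01,  9.93462029e-01, -1.16131294e-03]), 'wrist_force': array([-0.24710045, -0.54561055,  0.36373428]), 'moment': array([ 0.02228055,  0.04294477, -0.03753426]), 'gripper_width': 0.9992965185477736}
scene {'fovy': 47.75742116880552, 'cx': 246.62278467963287, 'cy': 197.25794213223355, 'R': array([[-0.72070498,  0.69303169, -0.0170705 ],
       [ 0.51442474,  0.51813525, -0.68330304],
       [-0.46470583, -0.5012414 , -0.72993531]]), 't': array([ 0.28733028, -0.19952934,  1.23211509])}
top {'fovy': 52.11870862489069, 'cx': 259.9480353177576, 'cy': 188.1953145858474, 'R': array([[-0.00957778, -0.99937977,  0.03388722],
       [-0.99670898,  0.00681321, -0.08077622],
       [ 0.08049523, -0.03454936, -0.99615604]]), 't': array([0.09506848, 0.49639085, 0.90066069])}
wrist {'fovy': 64.54002736329842, 'cx': 257.7274328367171, 'cy': 193.47353085584152, 'mount': array([[-9.77242000e-04, -9.50763163e-01, -3.09916849e-01,
         7.74569744e-02],
       [ 9.99999519e-01, -9.01499151e-04, -3.87617988e-04,
        -4.32200292e-04],
       [ 8.91431281e-05, -3.09917078e-01,  9.50763586e-01,
        -1.42208184e-01],
       [ 0.00000000e+00,  0.00000000e+00,  0.00000000e+00,
         1.00000000e+00]])}
```

View pics/a_scene.png

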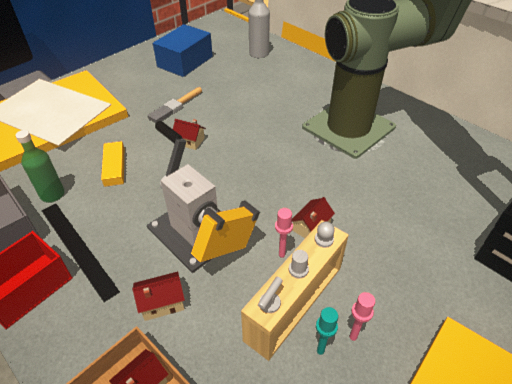

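View pics/a_top.png

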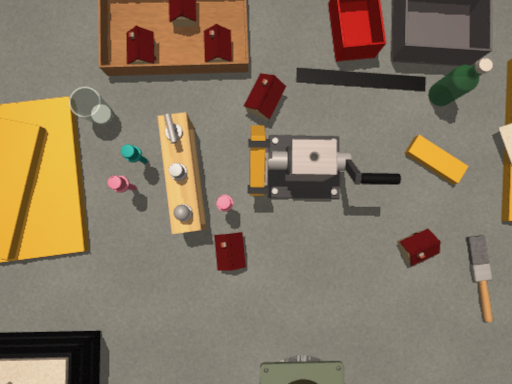

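View pics/a_wrist.png

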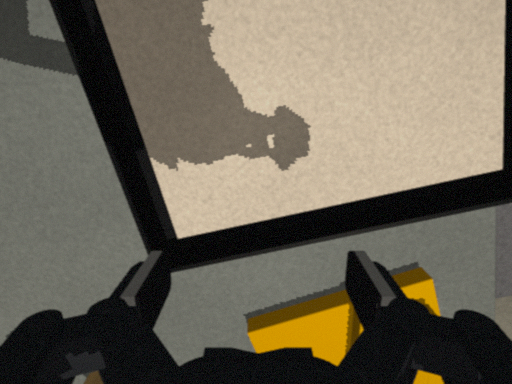

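```bash
cat > h.py <<'E'
import numpy as np, cv2
from rig import manip,cams
def proj(n,P):
    c=cams.camera_info(n);f=192/np.tan(np.radians(c['fovy']/2))
    q=np.array(c['R'])@np.array(P,float)+c['t'];return np.array([c['cx']+f*q[0]/q[2],c['cy']+f*q[1]/q[2]])
def ray(n,uv):
    c=cams.camera_info(n);f=192/np.tan(np.radians(c['fovy']/2));R=np.array(c['R'])
    d=R.T@np.array([(uv[0]-c['cx'])/f,(uv[1]-c['cy'])/f,1]);o=-R.T@c['t'];return o,d/np.linalg.norm(d)
def onz(n,uv,z):
    o,d=ray(n,uv);return o+d*(z-o[2])/d[2]
def tri(*obs):
    A=np.zeros((3,3));b=np.zeros(3);rs=[ray(*o) for o in obs]
    for o,d in rs:
        M=np.eye(3)-np.outer(d,d);A+=M;b+=M@o
    X=np.linalg.solve(A,b);return X,[np.linalg.norm((np.eye(3)-np.outer(d,d))@(X-o))*1000 for o,d in rs]
E
python3 - <<'E'
import cv2
a=cv2.imread('pics/a_top.png');b=cv2.imread('pics/a_scene.png')
cv2.imwrite('pics/z1.png',cv2.resize(a[110:220,240:410],None,fx=4.7,fy=4.7,interpolation=cv2.INTER_CUBIC))
cv2.imwrite('pics/z2.png',cv2.resize(a[100:245,100:250],None,fx=4,fy=4,interpolation=cv2.INTER_CUBIC))
cv2.imwrite('pics/z3.png',cv2.resize(b[110:280,140:270],None,fx=3.5,fy=3.5,interpolation=cv2.INTER_CUBIC))
cv2.imwrite('pics/z4.png',cv2.resize(b[190:370,230:390],None,fx=3.3,fy=3.3,interpolation=cv2.INTER_CUBIC))
E
```

```text
(no output)
```

View pics/z1.png

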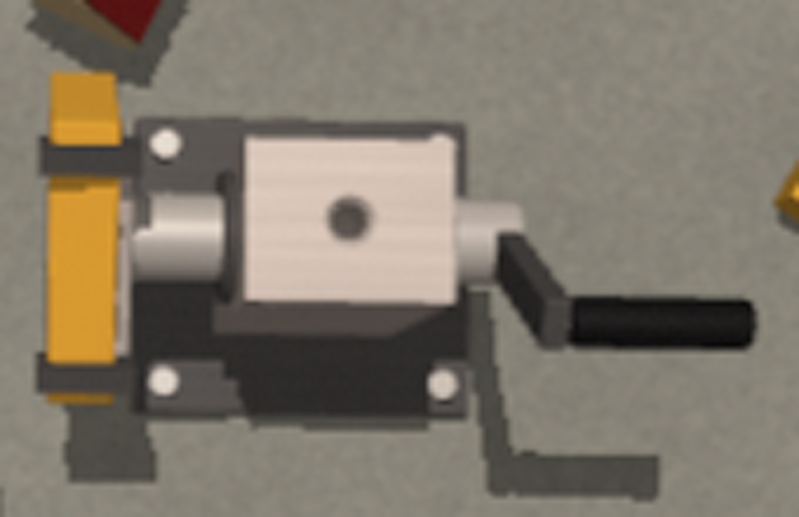

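View pics/z2.png

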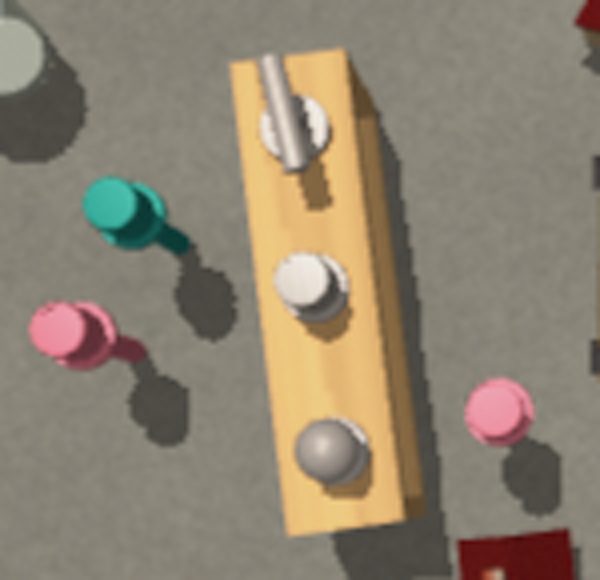

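View pics/z3.png

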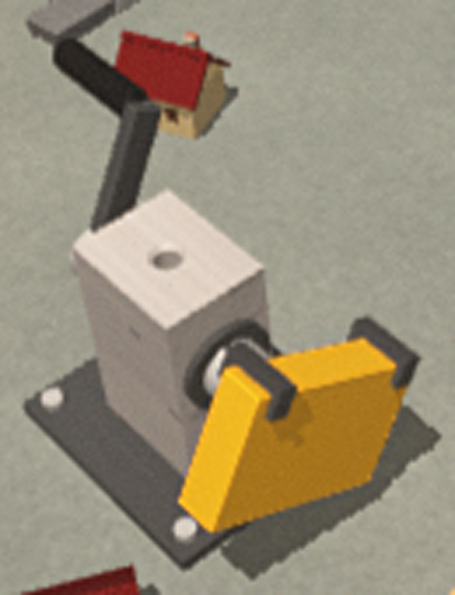

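View pics/z4.png

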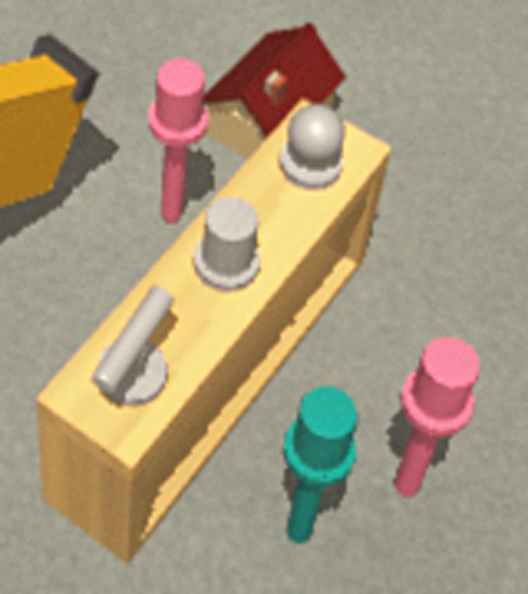

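Run:
```python
from h import *
np.set_printoptions(precision=4,suppress=True)
T=lambda x,y:(240+x/4.7,110+y/4.7); S=lambda x,y:(140+x/3.5,110+y/3.5)
T2=lambda x,y:(100+x/4,100+y/4); S4=lambda x,y:(230+x/3.3,190+y/3.3)
print('bore tri',*tri(('top',T(349,218)),('scene',S(165,259))), onz('top',T(349,218),.155),onz('scene',S(165,259),.155))
c=[onz('top',T(*p),.155) for p in [(245,138),(455,135),(457,303),(245,300)]]
print('corners',*c,'mean',np.mean(c,0)); d=c[0]-c[1]+c[3]-c[2]; print('yaw',np.degrees(np.arctan2(-d[0],d[1])))
e=c[0]-c[3]+c[1]-c[2]; print('yaw2',np.degrees(np.arctan2(e[1],e[0])),'sizes',np.linalg.norm(d)/2,np.linalg.norm(e)/2)
cs=[onz('scene',S(*p),.155) for p in [(168,190),(265,265),(167,328),(73,243)]];print('scene corners',*cs,np.mean(cs,0))
print('pin top',tri(('top',T2(303,280)),('scene',S4(233,210))),onz('top',T2(303,280),.159),onz('scene',S4(233,210),.159))
print('ball',tri(('top',T2(330,450)),('scene',S4(316,137))))
print('handle',tri(('top',T(662,323)),('scene',S(98,73))))
print('hR',tri(('top',T(750,323)),('scene',S(66,50))),'hL',tri(('top',T(572,322)),('scene',S(130,98))))
rc=[onz('top',T2(*p),.115) for p in [(231,64),(345,50),(404,520),(289,535)]];print('rack',*rc,np.mean(rc,0))
# pink near
print('pinkR',tri(('top',T2(497,410)),('scene',S4(180,75))))
print('pinkL',tri(('top',T2(57,330)),('scene',S4(449,360))))
print('teal',tri(('top',T2(110,205)),('scene',S4(328,408))))
```

```text
bore tri [ 0.5495 -0.0143  0.1503] [np.float64(1.2720278283068496), np.float64(1.2720278283068434)] [ 0.5497 -0.0144  0.155 ] [ 0.5513 -0.0091  0.155 ]
corners [0.5845 0.0298 0.155 ] [ 0.5856 -0.0611  0.155 ] [ 0.5128 -0.0601  0.155 ] [0.5146 0.0309 0.155 ] mean [ 0.5494 -0.0151  0.155 ]
yaw -0.2271070776699946
yaw2 -0.8556897790230237 sizes 0.09092961278979361 0.07143070283673984
scene corners [ 0.5136 -0.0536  0.155 ] [0.5139 0.035  0.155 ] [0.5839 0.0336 0.155 ] [ 0.581 -0.057  0.155] [ 0.5481 -0.0105  0.155 ]
pin top (array([0.5219, 0.263 , 0.1594]), [np.float64(1.553506688193586), np.float64(1.55350668819359)]) [0.523  0.2619 0.159 ] [0.5206 0.264  0.159 ]
ball (array([0.4384, 0.253 , 0.1373]), [np.float64(1.795801592296938), np.float64(1.7958015922969097)])
handle (array([ 0.4992, -0.1355,  0.1897]), [np.float64(1.1161986006535218), np.float64(1.1161986006535562)])
hR (array([ 0.4985, -0.1721,  0.1875]), [np.float64(2.1845804941805183), np.float64(2.184580494180413)]) hL (array([ 0.5007, -0.0988,  0.1917]), [np.float64(0.3461803598202235), np.float64(0.3461803598203983)])
rack [0.6434 0.3083 0.115 ] [0.6509 0.2487 0.115 ] [0.4035 0.217  0.115 ] [0.3965 0.2759 0.115 ] [0.5236 0.2625 0.115 ]
pinkR (array([0.4582, 0.1687, 0.1374]), [np.float64(1.2690518269696112), np.float64(1.2690518269695938)])
pinkL (array([0.5008, 0.3887, 0.1379]), [np.float64(0.3737731097411266), np.float64(0.3737731097412385)])
teal (array([0.564 , 0.3635, 0.1386]), [np.float64(0.6516621557314433), np.float64(0.6516621557312972)])
```

Top view: bore at (314,156), handle middle at (381,179), steel pin's knob at (176,170), the middle tool in the rack. Scene view agrees: bore (187,184), knob (301,254). The triangulated heights match the given sizes: knob top 159 mm, bore about 150–155 mm. The lever starts near −0.51. Next I move above the pin and take a wrist view.

```bash
cat >> h.py <<'E'
def quatR(q):
    from scipy.spatial.transform import Rotation
    return Rotation.from_quat([q[1],q[2],q[3],q[0]]).as_matrix()
def rows(target,yaw=None):
    s=manip.state();R=quatR(s['orientation']);d=R.T@(np.array(target)-s['tcp_pos'])*100
    a=np.degrees(np.arctan2(R[1,0],R[0,0]))
    print('tcp',s['tcp_pos'].round(4),'F',s['wrist_force'].round(1),'t',round(float(s['clock']),2),'tiltz',R[:,2].round(4),'xang',round(a,2)); print('rows cm',d.round(2),'yaw to 180:',-(((180-a)+180)%360-180)/10)
def wray(uv,s):
    c=cams.camera_info('wrist');f=192/np.tan(np.radians(c['fovy']/2));M=np.array(c['mount']);R=quatR(s['orientation'])
    d=R@M[:3,:3]@np.array([(uv[0]-c['cx'])/f,(uv[1]-c['cy'])/f,1]);o=R@M[:3,3]+s['tcp_pos'];return o,d/np.linalg.norm(d)
def wproj(P,s):
    c=cams.camera_info('wrist');f=192/np.tan(np.radians(c['fovy']/2));M=np.array(c['mount']);R=quatR(s['orientation'])
    q=M[:3,:3].T@(R.T@(np.array(P)-s['tcp_pos'])-M[:3,3]);return np.array([c['cx']+f*q[0]/q[2],c['cy']+f*q[1]/q[2]])
def snap(n,name):
    s=manip.state();im=cams.read_camera(n);cv2.imwrite(f'pics/{name}.png',im);
    import pickle;pickle.dump(s,open(f'pics/{name}.pkl','wb'));return s,im
E
python3 - <<'E'
from h import *
rows([0.515,0.263,0.25])
E
```

```text
tcp [0.1302 0.5594 0.2304] F [-0.   0.7  0.1] t 0.15 tiltz [-7.0e-04 -1.7e-03 -1.0e+00] xang 166.89
rows cm [-44.2  -20.15  -1.94] yaw to 180: -1.3108114553310428
```

```bash
python3 -m creep '[-5.5,-2.5,-2,-0.6, -11,-5,-2,-1.3, -16.5,-7.5,-2,-1.3, -22,-10,-2,-1.3, -27.5,-12.5,-2,-1.3, -33,-15,-2,-1.3, -38.6,-17.5,-2,-1.3, -44.2,-20.2,-2,-1.3, -44.2,-20.2,-2,-1.3, -44.2,-20.2,-2,-1.3, -44.2,-20.2,-2,-1.3]' 8.5
python3 - <<'E'
from h import *
s,im=snap('wrist','w1'); rows([.522,.263,.25])
print(wproj([.522,.263,.159],s))
E
```

```text
clock: 1.52
tcp_pos: [0.5139, 0.264, 0.2511]
orientation: [-0.0, 0.0, 1.0, 0.0]
wrist_force: [-0.6, -0.0, 0.2]
gripper_width: 0.994
tcp [0.5139 0.2641 0.2512] F [-0.4  0.3 -0.4] t 1.57 tiltz [-5.e-04  1.e-04 -1.e+00] xang -179.99
rows cm [-0.81 -0.11  0.12] yaw to 180: 0.0012371039366826154
[257.74943337 204.38994265]
```

View pics/w1.png

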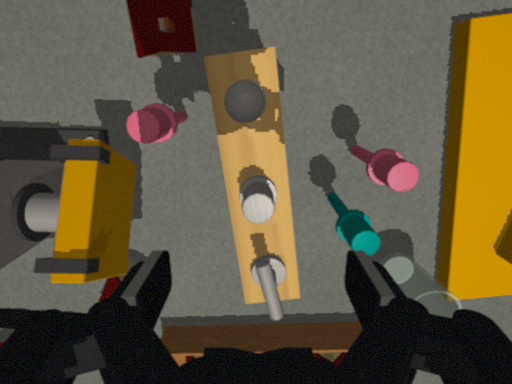

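Run:
```python
from h import *
import pickle
im=cv2.imread('pics/w1.png');s=pickle.load(open('pics/w1.pkl','rb'))
cv2.imwrite('pics/w1z.png',cv2.resize(im[160:240,220:300],None,fx=7,fy=7,interpolation=cv2.INTER_CUBIC))
for uv in [(258,208)]:
    o,d=wray(uv,s);print(o+d*(.159-o[2])/d[2])
```

```text
[0.52516171 0.26320282 0.159     ]
```

View pics/w1z.png

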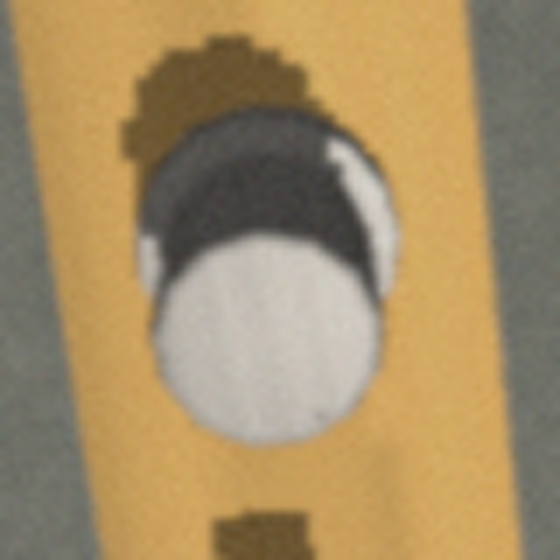

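```bash
python3 -m creep '[-1,-0.1,3,0, -1,-0.1,7,0, -1,-0.1,10,0, -1,-0.1,12.3,0, -1,-0.1,12.3,0, -1,-0.1,12.3,0]' 8.5 
python3 -m creep '[0,0,0,0,0,0,0,0,0,0,0,0,0,0,0,0,0,0,0,0,0,0,0,0]' 1.5 50
python3 - <<'E'
from h import *
s,im=snap('wrist','w2'); rows([.522,.263,.25]);print(s['gripper_width'],s['wrist_force'])
E
```

```text
clock: 2.33
tcp_pos: [0.5254, 0.2629, 0.1295]
orientation: [0.001, 0.0, 1.0, 0.0]
wrist_force: [-0.0, 0.3, 0.7]
gripper_width: 0.995
clock: 3.08
tcp_pos: [0.5257, 0.2622, 0.1291]
orientation: [0.001, 0.001, 1.0, 0.0]
wrist_force: [-0.4, 0.4, 4.0]
gripper_width: 0.314
tcp [0.5257 0.2622 0.1291] F [-0.   0.9  5.1] t 3.12 tiltz [ 1.3e-03  5.0e-04 -1.0e+00] xang 179.89
rows cm [  0.35   0.09 -12.09] yaw to 180: -0.01143299583202122
0.3138778453101614 [-0.35463592  0.38019683  3.96973762]
```

View pics/w2.png

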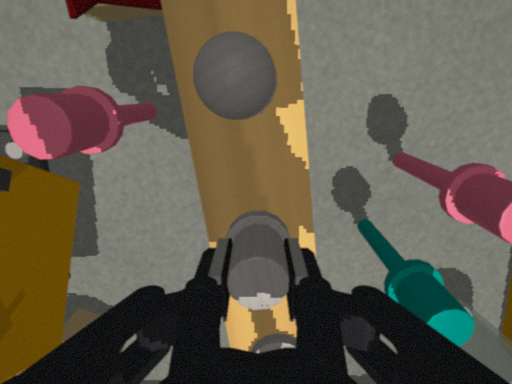

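```bash
python3 -m creep '[0,0,-2,0, 0,0,-6,0, 0,0,-11,0, 0,0,-16,0, 0,0,-18.5,0, 0,0,-18.5,0, 0,0,-18.5,0]' - 60
python3 - <<'E'
from h import *
snap('scene','s3');s,im=snap('wrist','w3'); rows([.5495,-.0135,.31]);print(s['gripper_width'],s['wrist_force'])
E
```

```text
clock: 4.0
tcp_pos: [0.5239, 0.2615, 0.3104]
orientation: [-0.002, 0.001, 1.0, -0.001]
wrist_force: [-0.1, 0.2, -1.9]
gripper_width: 0.307
tcp [0.5238 0.2615 0.3101] F [ 0.1  0.3 -1.4] t 4.1 tiltz [-0.0052 -0.0018 -1.    ] xang 179.89
rows cm [ -2.62 -27.5    0.05] yaw to 180: -0.011396368766713749
0.3064439799750366 [ 0.24839781 -0.6421463  -2.07920369]
```

View pics/w3.png

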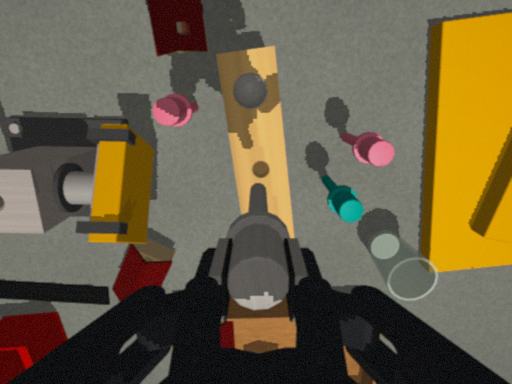

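View pics/s3.png

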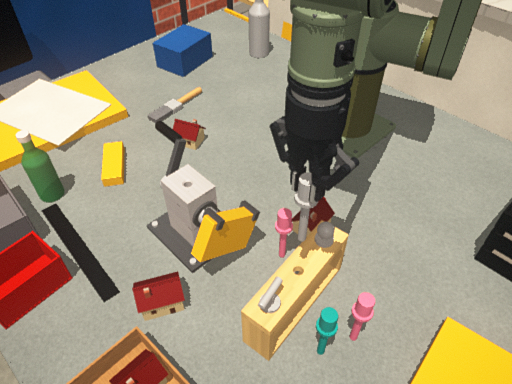

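Run:
```python
from h import *
import pickle
im=cv2.imread('pics/w3.png');s=pickle.load(open('pics/w3.pkl','rb'))
cv2.imwrite('pics/w3z.png',cv2.resize(im[170:310,200:320],None,fx=4.2,fy=4.2,interpolation=cv2.INTER_CUBIC))
for P in ([0,0,.0],[.0,0,.11]): print(wproj(quatR(s['orientation'])@np.array(P)+s['tcp_pos'],s))
```

```text
[259.60590498 250.19825333]
[258.8567734  188.42787443]
```

View pics/w3z.png

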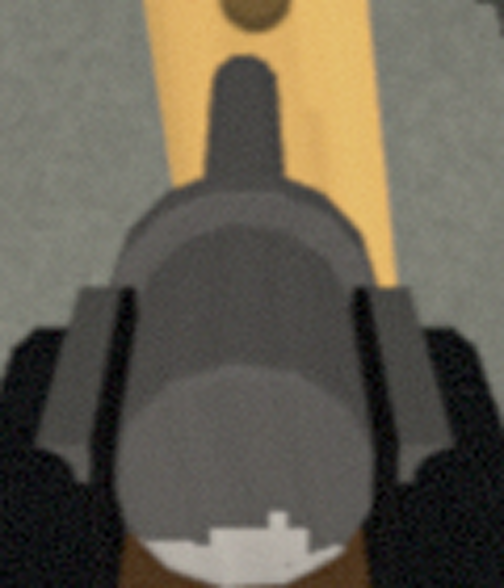

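```bash
python3 -m creep '[0,-4,-2,0, -0.5,-9.5,-2,0, -1,-15,-2,0, -1.5,-20,-2,0, -2,-24,-2,0, -2.6,-27.5,-2,0, -2.6,-27.5,0,0, -2.6,-27.5,0,0, -2.6,-27.5,0,0]'
python3 - <<'E'
from h import *
s,im=snap('wrist','w4'); rows([.5495,-.0135,.31]);print(s['gripper_width'],s['wrist_force'])
cv2.imwrite('pics/w4z.png',cv2.resize(im[110:290,170:350],None,fx=3.3,fy=3.3,interpolation=cv2.INTER_CUBIC))
print(wproj(quatR(s['orientation'])@np.array([0,0,.11])+s['tcp_pos'],s))
E
```

```text
clock: 5.22
tcp_pos: [0.5503, -0.0127, 0.3127]
orientation: [-0.001, 0.001, 1.0, 0.0]
wrist_force: [0.4, 0.0, -2.0]
gripper_width: 0.303
tcp [ 0.5506 -0.0125  0.3134] F [-0.1  0.  -2.7] t 5.28 tiltz [-1.e-04  0.e+00 -1.e+00] xang 179.94
rows cm [ 0.11 -0.1   0.34] yaw to 180: -0.006120637124433869
0.3027851868904402 [ 0.40100091  0.01886865 -2.02743043]
[258.86113182 188.43343721]
```

View pics/w4.png

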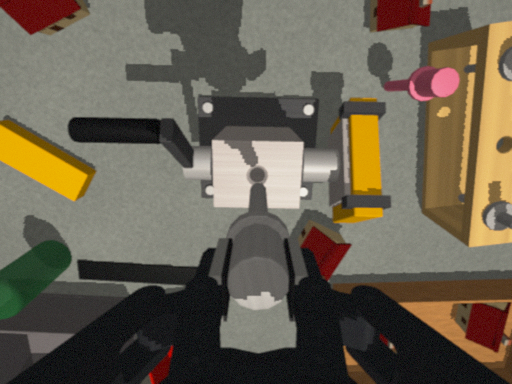

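View pics/w4z.png

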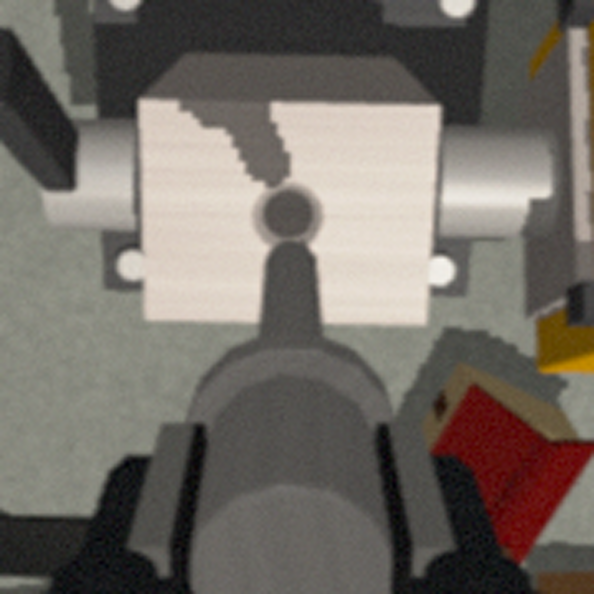

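Run:
```python
from h import *
import pickle
im=cv2.imread('pics/w4.png');s=pickle.load(open('pics/w4.pkl','rb'))
def P(uv,z):
    o,d=wray(uv,s);return o+d*(z-o[2])/d[2]
print(P((257,174.85),.155))
for uv in [(139,100),(441,104),(428,325),(145,321)]: print(P((170+uv[0]/3.3,110+uv[1]/3.3),.155))
print('tip near edge',P((258.4,183.2),.2034), 'tcp',s['tcp_pos'])
# handle ends
```

```text
[ 0.55024078 -0.01432455  0.155     ]
[ 0.5151827  -0.05826128  0.155     ]
[0.51658534 0.03161176 0.155     ]
[0.58689726 0.03056781 0.155     ]
[ 0.58530737 -0.05975823  0.155     ]
tip near edge [ 0.54516545 -0.01301238  0.2034    ] tcp [ 0.55026705 -0.01265719  0.31265601]
```

```bash
python3 -m creep '[0,-0.13,1.5,0, 0,-0.13,3,0, 0,-0.13,4,0, 0,-0.13,4,0, 0,-0.13,4,0]'
python3 - <<'E'
from h import *
s,im=snap('wrist','w5'); rows([.5505,-.0142,.27])
cv2.imwrite('pics/w5z.png',cv2.resize(im[140:260,200:320],None,fx=4.9,fy=4.9,interpolation=cv2.INTER_CUBIC))
print(wproj(quatR(s['orientation'])@np.array([0,0,.11])+s['tcp_pos'],s))
E
```

```text
clock: 5.9
tcp_pos: [0.5508, -0.0144, 0.2736]
orientation: [0.0, 0.001, 1.0, -0.0]
wrist_force: [-0.4, 0.3, -2.6]
gripper_width: 0.311
tcp [ 0.551  -0.0144  0.2739] F [ 0.4  0.  -1.8] t 5.95 tiltz [ 1.1e-03 -2.0e-04 -1.0e+00] xang 179.89
rows cm [0.05 0.02 0.39] yaw to 180: -0.011045892213019215
[258.8595719  188.43417298]
```

View pics/w5z.png

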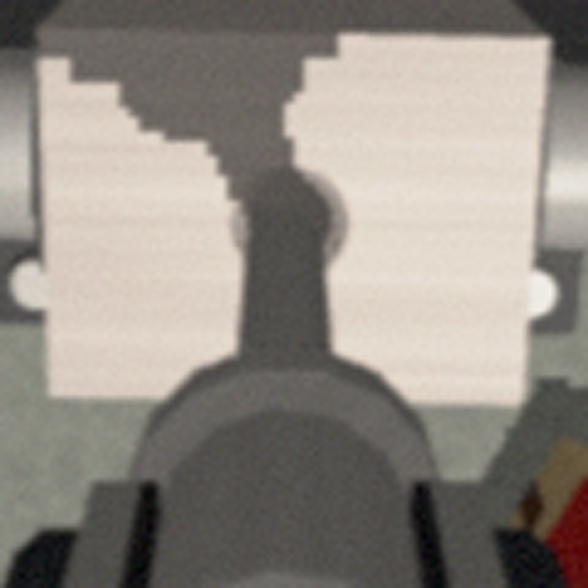

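Run:
```python
from h import *
import pickle
s=pickle.load(open('pics/w5.pkl','rb'))
def P(uv,z):
    o,d=wray(uv,s);return o+d*(z-o[2])/d[2]
print(P((259.4,185.9),.155),P((258.7,180),.164),s['tcp_pos'],wproj([.5508,-.0144,.155],s))
for uv in [(38,33),(551,36),(526,404),(48,396)]: print(P((200+uv[0]/4.9,140+uv[1]/4.9),.155))
```

```text
[ 0.55114286 -0.01387085  0.155     ] [ 0.54316273 -0.01450912  0.164     ] [ 0.55081375 -0.01437078  0.27355259] [258.80792694 185.53421707]
[ 0.5159168  -0.05818861  0.155     ]
[0.51669698 0.03175813 0.155     ]
[0.58677328 0.03072561 0.155     ]
[ 0.58487266 -0.06000566  0.155     ]
```

```bash
python3 -m creep '[-0.03,0.04,0.3,0, -0.03,0.04,0.7,0, -0.03,0.04,1.0,0, -0.03,0.04,1.3,0, -0.03,0.04,1.6,0,-0.03,0.04,1.6,0]'
python3 - <<'E'
from h import *
s,im=snap('wrist','w6'); rows([.5511,-.0139,.2315])
cv2.imwrite('pics/w6z.png',cv2.resize(im[140:260,200:320],None,fx=4.9,fy=4.9,interpolation=cv2.INTER_CUBIC))
E
```

```text
clock: 6.7
tcp_pos: [0.5506, -0.0139, 0.2569]
orientation: [-0.0, 0.001, 1.0, 0.0]
wrist_force: [0.7, 0.1, -2.4]
gripper_width: 0.307
tcp [ 0.5508 -0.0139  0.2571] F [-0.1 -0.5 -1.7] t 6.75 tiltz [-3.e-04  0.e+00 -1.e+00] xang 179.89
rows cm [-0.03  0.    2.56] yaw to 180: -0.011025238550482186
```

View pics/w6z.png

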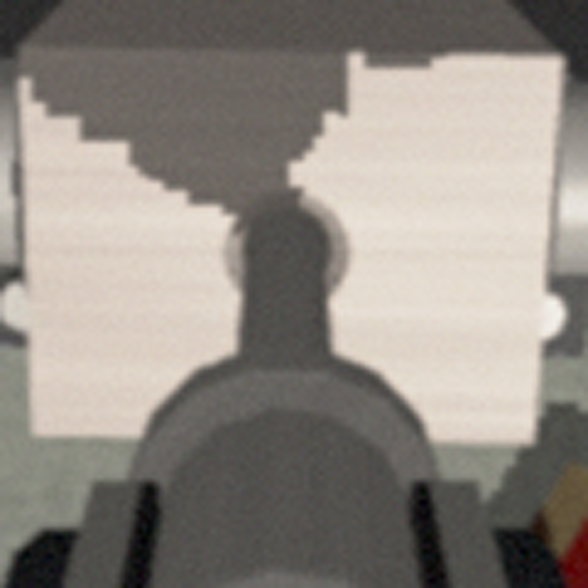

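```bash
python3 -m creep '[0,0,0.5,0, 0,0,1,0, 0,0,1.5,0, 0,0,2,0, 0,0,2.3,0, 0,0,2.3,0]'
python3 - <<'E'
from h import *
s,im=snap('scene','s7'); rows([.5511,-.0139,.2315])
cv2.imwrite('pics/s7z.png',cv2.resize(im[60:280,120:280],None,fx=2.7,fy=2.7,interpolation=cv2.INTER_CUBIC))
E
```

```text
clock: 7.5
tcp_pos: [0.5506, -0.0139, 0.2339]
orientation: [-0.0, 0.001, 1.0, 0.0]
wrist_force: [0.5, -0.8, -2.0]
gripper_width: 0.31
tcp [ 0.5508 -0.0139  0.2342] F [-0.2 -0.2 -2.4] t 7.55 tiltz [-1.e-04 -0.e+00 -1.e+00] xang 179.89
rows cm [-0.03  0.    0.27] yaw to 180: -0.011045087926177644
```

View pics/s7z.png

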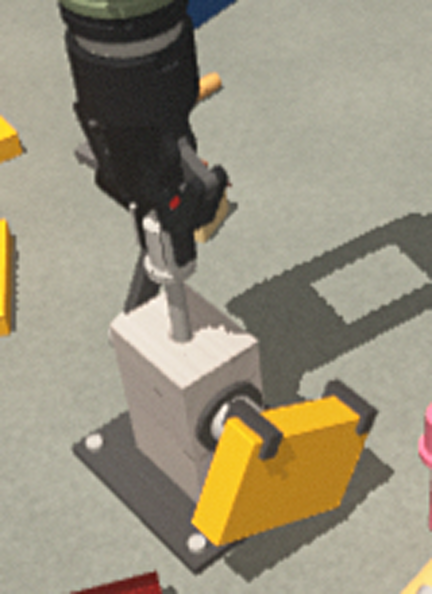

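```bash
python3 -m creep '[0,0,0,0, 0,0,0,0, 0,0,0,0, 0,0,-1,0, 0,0,-3,0, 0,0,-6,0, 0,0,-9,0, 0,0,-9,0, 0,0,-9,0]' 6
python3 - <<'E'
from h import *
s,im=snap('scene','s8'); snap('wrist','w8');rows([.465,-.145,.32])
cv2.imwrite('pics/s8z.png',cv2.resize(im[60:280,120:280],None,fx=2.7,fy=2.7,interpolation=cv2.INTER_CUBIC))
E
```

```text
clock: 8.68
tcp_pos: [0.5506, -0.0139, 0.3239]
orientation: [-0.0, 0.001, 1.0, 0.0]
wrist_force: [-1.1, -0.2, 0.0]
gripper_width: 0.696
tcp [ 0.5501 -0.0138  0.3228] F [-0.  -0.4 -0.2] t 8.78 tiltz [-2.7e-03  5.0e-04 -1.0e+00] xang 179.89
rows cm [  8.48 -13.14   0.29] yaw to 180: -0.010604831548900507
```

View pics/s8z.png

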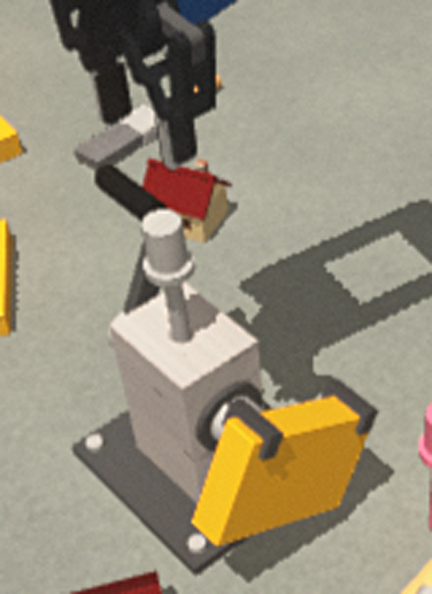

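View pics/w8.png

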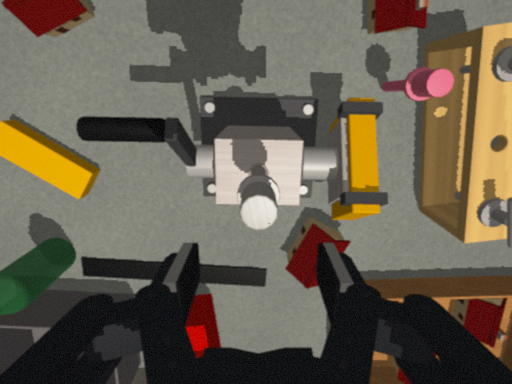

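```bash
python3 -m creep '[3,-4,0,0, 6,-8.5,0,0, 9.5,-13.6,0,0, 9.5,-13.6,4,0, 9.5,-13.6,9,0, 9.5,-13.6,13,0, 9.5,-13.6,15.8,0, 9.5,-13.6,15.8,0,9.5,-13.6,15.8,0]' 0 40
python3 - <<'E'
from h import *
s,im=snap('scene','s9'); snap('wrist','w9');rows([.477,-.150,.165])
cv2.imwrite('pics/s9z.png',cv2.resize(im[60:280,100:280],None,fx=2.7,fy=2.7,interpolation=cv2.INTER_CUBIC))
E
```

```text
clock: 9.9
tcp_pos: [0.456, -0.15, 0.1669]
orientation: [0.0, 0.001, 1.0, -0.0]
wrist_force: [0.1, 0.5, 0.4]
gripper_width: -0.001
tcp [ 0.4568 -0.1503  0.1679] F [ 0.3  0.5 -0.4] t 10.0 tiltz [ 0.0028 -0.0015 -1.    ] xang 179.9
rows cm [-2.02  0.04  0.3 ] yaw to 180: -0.010369479608320376
```

View pics/s9z.png

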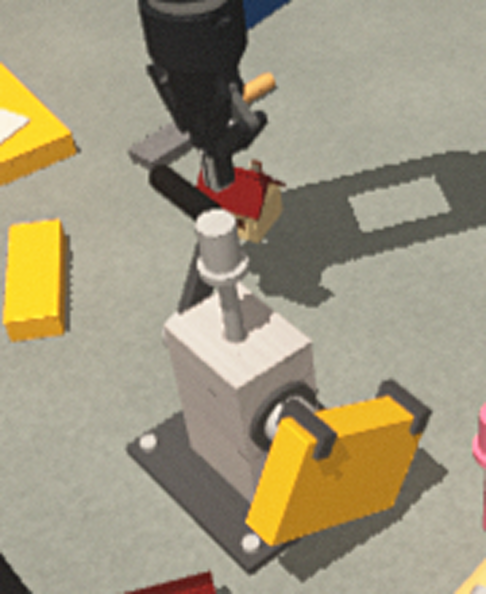

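View pics/w9.png

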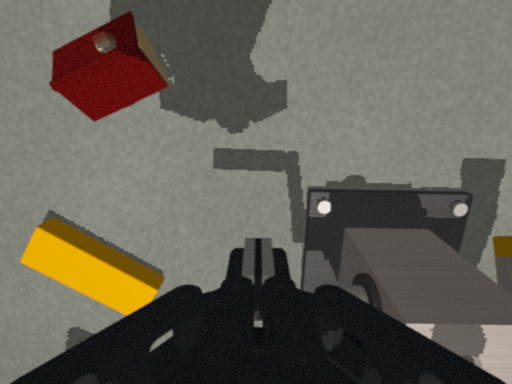

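```bash
python3 -m creep '[-0.6,0,0,0, -1.2,0,0,0, -1.7,0,0,0, -2.2,0,0,0, -2.7,0,0,0, -3.2,0,0,0, -3.7,0,0,0, -4.2,0,0,0, -4.7,0,0,0, -5.2,0,0,0,-5.6,0,0,0,-5.6,0,0,0]'
python3 - <<'E'
from h import *
s,im=snap('scene','s10'); rows([.518,-.150,.165])
cv2.imwrite('pics/s10z.png',cv2.resize(im[60:280,100:280],None,fx=2.7,fy=2.7,interpolation=cv2.INTER_CUBIC))
E
```

```text
clock: 11.5
tcp_pos: [0.5123, -0.1499, 0.1662]
orientation: [0.001, 0.001, 1.0, -0.0]
wrist_force: [-0.9, -0.7, 0.8]
gripper_width: 0.002
tcp [ 0.5122 -0.1499  0.1662] F [-0.3 -0.9  0. ] t 11.55 tiltz [ 0.0012 -0.     -1.    ] xang 179.9
rows cm [-0.58 -0.01  0.12] yaw to 180: -0.01045994163168018
```

View pics/s10z.png

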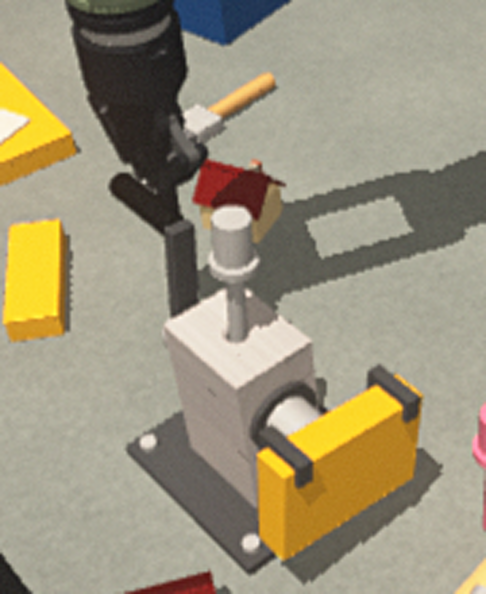

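```bash
cat > chk.py <<'E'
from h import *
import sys
s,im=snap('scene',sys.argv[1]); print(s['wrist_force'].round(1),s['tcp_pos'].round(4),s['clock'])
cv2.imwrite(f'pics/{sys.argv[1]}z.png',cv2.resize(im[110:240,130:230],None,fx=3,fy=3,interpolation=cv2.INTER_CUBIC))
# topmost bright pixel of knob
g=im[115:200,165:205].astype(int); m=(g.min(2)>125)&(g.max(2)-g.min(2)<25)
n,l,st,ce=cv2.connectedComponentsWithStats(m.astype(np.uint8))
print([(st[i].tolist(),ce[i].round(1).tolist()) for i in range(1,n) if st[i][4]>40])
E
python3 -m creep '[-0.25,0,0,0, -0.5,0,0,0, -0.75,0,0,0, -1.0,0,0,0, -1.2,0,0,0, -1.2,0,0,0]'; python3 chk.py s11
```

```text
clock: 12.3
tcp_pos: [0.524, -0.1499, 0.1663]
orientation: [0.0, 0.001, 1.0, -0.0]
wrist_force: [-1.0, -0.5, 1.4]
gripper_width: 0.003
[-1.  -0.5  1.4] [ 0.524  -0.1499  0.1663] 12.3
[([0, 0, 40, 85, 1284], [16.9, 45.6]), ([0, 72, 16, 13, 99], [5.0, 80.1])]
```

View pics/s11z.png

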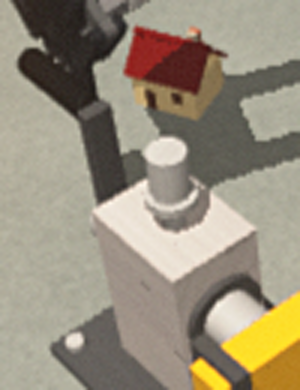

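The pin has dropped: its knob top is now at about (185,160), with the collar just above the block. I'll back off the lever, rise and go over the pin.

```bash
python3 -m creep '[1,0,0,0, 2.2,0,-1,0, 2.2,0,-7,0, 2.2,0,-13,0, 0,4,-14,0, -1.5,8.5,-14,0, -2.65,13.6,-14,0, -2.65,13.6,-13,0, -2.65,13.6,-13,0]'
python3 - <<'E'
from h import *
s,im=snap('wrist','w12');rows([.5508,-.014,.24])
snap('scene','s12');snap('top','t12')
print('knob scene',onz('scene',(185.3,160),.2245))
E
```

```text
clock: 13.48
tcp_pos: [0.5493, -0.014, 0.2955]
orientation: [-0.001, 0.001, 1.0, -0.0]
wrist_force: [0.1, -0.0, -0.2]
gripper_width: 0.0
tcp [ 0.5496 -0.0146  0.296 ] F [ 0.1  0.1 -0.6] t 13.53 tiltz [-1.e-03 -3.e-04 -1.e+00] xang 179.85
rows cm [-0.13  0.06  5.6 ] yaw to 180: -0.014833346035814543
knob scene [ 0.55160264 -0.00121028  0.2245    ]
```

View pics/w12.png

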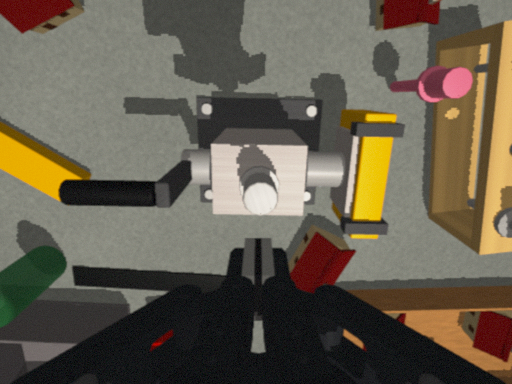

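View pics/s12.png

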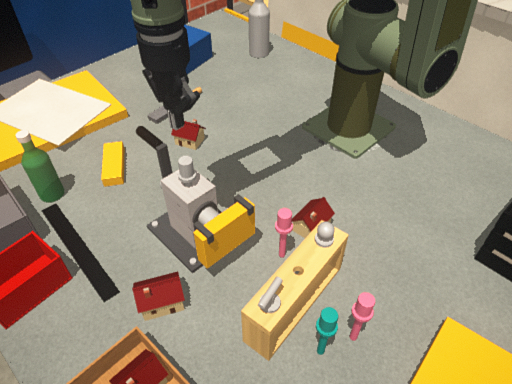

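Run:
```python
from h import *
import pickle
s=pickle.load(open('pics/w12.pkl','rb'))
o,d=wray((260,197),s)
for z in (.217,.222,.227,.231): print(z,(o+d*(z-o[2])/d[2]).round(4),onz('scene',(185.3,160),z).round(4))
t=cv2.imread('pics/t12.png');cv2.imwrite('pics/t12z.png',cv2.resize(t[110:220,240:410],None,fx=4.7,fy=4.7,interpolation=cv2.INTER_CUBIC))
```

```text
0.217 [ 0.5463 -0.0133  0.217 ] [ 0.547  -0.0084  0.217 ]
0.222 [ 0.5446 -0.0133  0.222 ] [ 0.5501 -0.0036  0.222 ]
0.227 [ 0.5429 -0.0133  0.227 ] [0.5531 0.0012 0.227 ]
0.231 [ 0.5416 -0.0134  0.231 ] [0.5556 0.005  0.231 ]
```

View pics/t12z.png

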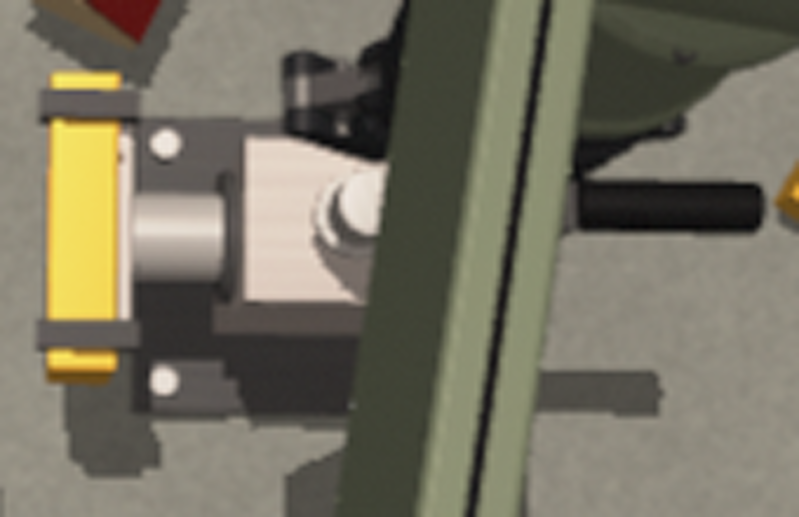

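```bash
python3 -m creep '[0.05,0.03,3,0, 0.05,0.03,6,0, 0.05,0.03,7.2,0, 0.05,0.03,7.5,0, 0.05,0.03,7.8,0, 0.05,0.03,8.0,0, 0.05,0.03,8.0,0]'; python3 chk.py s13
```

```text
clock: 14.5
tcp_pos: [0.5504, -0.0137, 0.2171]
orientation: [0.001, 0.001, 1.0, -0.0]
wrist_force: [0.5, 0.3, 0.4]
gripper_width: -0.002
[0.5 0.3 0.4] [ 0.5504 -0.0137  0.2171] 14.5
[([27, 0, 13, 12, 96], [34.9, 4.2]), ([0, 24, 40, 61, 882], [15.8, 61.0]), ([24, 26, 16, 36, 338], [33.4, 43.9]), ([0, 74, 16, 11, 95], [5.5, 80.5])]
```

View pics/s13z.png

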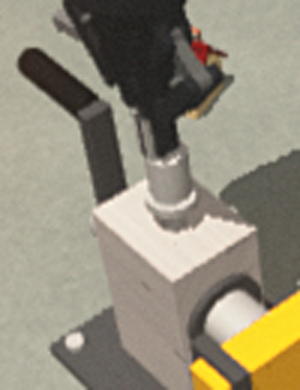

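```bash
python3 -m creep '[0.05,0,0.2,0, 0.1,0,0.4,0, 0.1,0,0.6,0, 0.1,0,0.6,0]'; python3 -m creep '[0,0,0.2,0, 0,0,0.4,0, 0,0,0.4,0]';python3 chk.py s14
```

```text
clock: 15.05
tcp_pos: [0.5505, -0.0139, 0.2123]
orientation: [0.002, 0.001, 1.0, -0.0]
wrist_force: [0.0, 0.3, 4.9]
gripper_width: -0.001
clock: 15.42
tcp_pos: [0.5507, -0.014, 0.2084]
orientation: [0.003, 0.001, 1.0, -0.001]
wrist_force: [0.8, -0.2, 6.0]
gripper_width: -0.001
[ 0.8 -0.2  6. ] [ 0.5507 -0.014   0.2084] 15.425
[([27, 0, 13, 12, 98], [34.7, 4.2]), ([0, 27, 40, 58, 911], [14.9, 64.9]), ([24, 27, 16, 33, 328], [33.5, 44.2])]
```

```bash
python3 -m creep '[0,0,0.2,0, 0,0,0.4,0, 0,0,0.4,0]'; python3 -m creep '[0,0,0.2,0, 0,0,0.4,0, 0,0,0.4,0]';python3 chk.py s15
```

```text
clock: 15.85
tcp_pos: [0.5508, -0.014, 0.2045]
orientation: [0.003, 0.001, 1.0, -0.001]
wrist_force: [0.4, 0.4, 5.2]
gripper_width: 0.001
clock: 16.23
tcp_pos: [0.5509, -0.0141, 0.2006]
orientation: [0.003, 0.001, 1.0, -0.001]
wrist_force: [2.0, 0.6, 5.6]
gripper_width: 0.001
[2.  0.6 5.6] [ 0.5509 -0.0141  0.2006] 16.225
[([29, 0, 11, 12, 91], [35.3, 4.4]), ([0, 31, 40, 54, 859], [15.1, 66.7]), ([25, 31, 15, 29, 288], [33.6, 45.9])]
```

View pics/s15z.png

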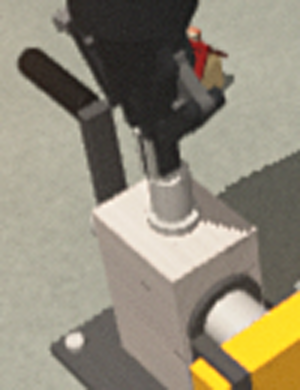

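```bash
python3 -m creep '[0,0,0.2,0, 0,0,0.3,0, 0,0,0.3,0]'; python3 -m creep '[0,0,0.2,0, 0,0,0.2,0]'; python3 -m creep '[0,0,0.2,0, 0,0,0.2,0]'
```

```text
clock: 16.65
tcp_pos: [0.5515, -0.0141, 0.1994]
orientation: [0.004, 0.001, 1.0, -0.001]
wrist_force: [-1.5, 0.4, 12.2]
gripper_width: -0.003
clock: 16.9
tcp_pos: [0.5523, -0.0145, 0.1991]
orientation: [0.005, 0.001, 1.0, -0.001]
wrist_force: [-1.7, -0.3, 17.2]
gripper_width: 0.0
clock: 17.15
tcp_pos: [0.5528, -0.0147, 0.199]
orientation: [0.006, 0.001, 1.0, -0.002]
wrist_force: [-4.5, -0.5, 25.3]
gripper_width: -0.0
```

```bash
python3 -m creep '[0,0,0,0, 0,0,0,0, 0,0,0,0, 0,0,0,0]'; python3 -m creep '[0,0,-1,0, 0,0,-4,0, 0,0,-9,0, 4,0,-12,0, 10,0,-14,0, 16,0,-14,0, 16,0,-14,0,16,0,-14,0,16,0,-14,0]'
python3 - <<'E'
from h import *
s,im=snap('scene','s16');print(s['tcp_pos'])
cv2.imwrite('pics/s16z.png',cv2.resize(im[120:270,140:270],None,fx=4,fy=4,interpolation=cv2.INTER_CUBIC))
s,im=snap('top','t16')
cv2.imwrite('pics/t16z.png',cv2.resize(im[110:220,240:410],None,fx=4.7,fy=4.7,interpolation=cv2.INTER_CUBIC))
snap('wrist','w16')
E
```

```text
clock: 17.65
tcp_pos: [0.5528, -0.0147, 0.199]
orientation: [0.006, 0.001, 1.0, -0.002]
wrist_force: [-5.5, 0.1, 24.6]
gripper_width: 0.001
clock: 18.77
tcp_pos: [0.39, -0.0135, 0.3312]
orientation: [-0.0, 0.001, 1.0, 0.0]
wrist_force: [-0.1, 0.9, 0.3]
gripper_width: 0.003
[ 0.38997482 -0.01348095  0.33123587]
```

View pics/s16z.png

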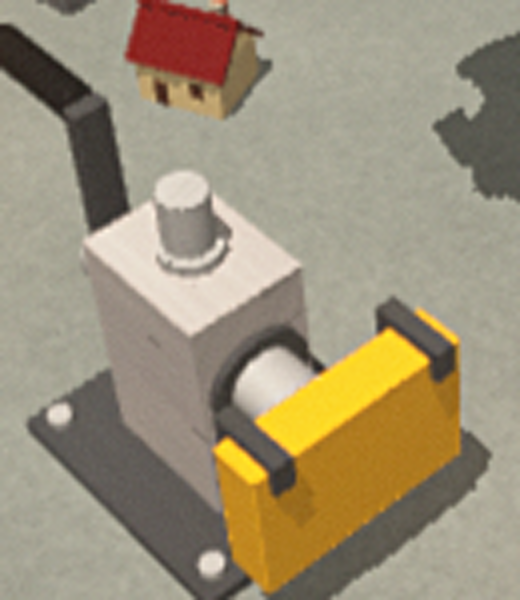

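View pics/t16z.png

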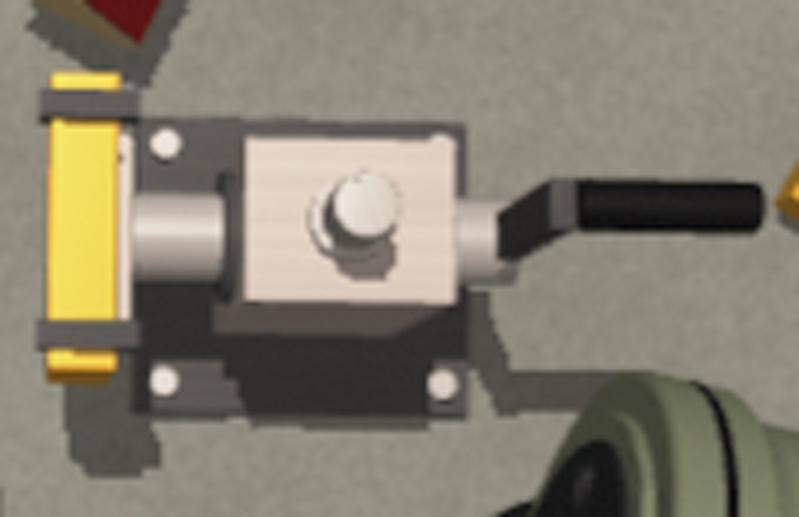

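View pics/w16.png

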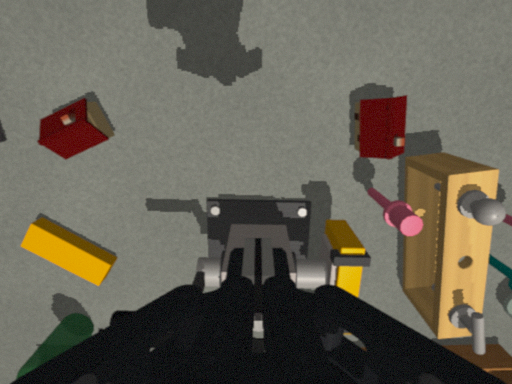

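Run:
```python
from h import *
b=[.5508,-.0139]
print('tri knob',tri(('top',(317.9,153.2)),('scene',(185.75,166.25))))
for z in (.199,.203,.207): print(z,proj('scene',b+[z]),proj('top',b+[z]))
print('bias bore scene obs (187.1,184) pred',proj('scene',b+[.155]),' top obs (314.3,156.4)',proj('top',b+[.155]))
a=cv2.imread('pics/s12.png')[110:220,130:230];c=cv2.imread('pics/s16.png')[110:220,130:230]
cv2.imwrite('pics/cmp.png',cv2.resize(np.hstack([a,c]),None,fx=4,fy=4,interpolation=cv2.INTER_CUBIC))
```

```text
tri knob (array([ 0.54747697, -0.01256211,  0.19884168]), [np.float64(1.6116130826594344), np.float64(1.6116130826593826)])
0.199 [183.12761482 166.52932795] [317.97047474 152.06362631]
0.203 [182.87010831 165.00212101] [318.35313804 151.69924355]
0.207 [182.61079453 163.46419554] [318.73992638 151.3309328 ]
bias bore scene obs (187.1,184) pred [185.84610989 182.65204523]  top obs (314.3,156.4) [314.01560435 155.82956519]
```

View pics/cmp.png

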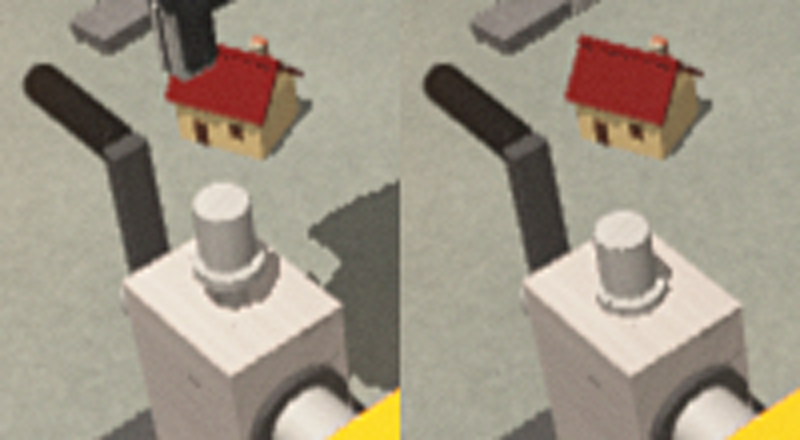

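Knob top triangulates to 198.8 mm (home is 199), but the scene bias leaves a few mm of doubt. I'll check the TCP height scale with a gentle touch on the bare floor in front of the stand.

```bash
python3 - <<'E'
from h import *
import pickle
s=pickle.load(open('pics/w16.pkl','rb'))
for uv in [(112,128),(360,128),(405,218)]:
    o,d=wray(uv,s);print((o+d*(0-o[2])/d[2]).round(3))
E
python3 -m creep '[0,0,5,0, 0,0,10,0, 0,0,15,0, 0,0,20,0, 0,0,25,0, 0,0,29,0, 0,0,31,0, 0,0,32,0,0,0,32.2,0,0,0,32.2,0]'
```

```text
[ 0.36  -0.237  0.   ]
[0.361 0.142 0.   ]
[0.51  0.233 0.   ]
clock: 20.18
tcp_pos: [0.3898, -0.0135, 0.0099]
orientation: [0.001, 0.001, 1.0, -0.0]
wrist_force: [0.2, -0.2, 0.0]
gripper_width: -0.004
```

```bash
python3 -m creep '[0,0,0.4,0, 0,0,0.7,0, 0,0,0.8,0,0,0,0.8,0]';python3 -m creep '[0,0,0.1,0, 0,0,0.1,0]';python3 -m creep '[0,0,0.1,0, 0,0,0.1,0]';python3 -m creep '[0,0,0.1,0, 0,0,0.1,0]'
```

```text
clock: 20.68
tcp_pos: [0.3888, -0.0133, 0.0013]
orientation: [-0.0, 0.001, 1.0, -0.0]
wrist_force: [-0.8, -0.4, 1.3]
gripper_width: 0.004
clock: 20.92
tcp_pos: [0.3888, -0.0133, 0.0003]
orientation: [-0.0, 0.001, 1.0, 0.0]
wrist_force: [-1.4, 0.6, -0.7]
gripper_width: 0.0
clock: 21.18
tcp_pos: [0.3889, -0.0134, 0.0]
orientation: [-0.0, 0.001, 1.0, 0.0]
wrist_force: [-2.9, 0.4, 10.1]
gripper_width: -0.001
clock: 21.42
tcp_pos: [0.389, -0.0134, -0.0]
orientation: [-0.001, 0.001, 1.0, 0.0]
wrist_force: [-7.2, 1.3, 22.4]
gripper_width: -0.004
```

The floor reads z = 0.000, so the TCP height is exact. The pin's stop at 0.199 m therefore means the collar is home. I'll retract and hand in.

```bash
python3 -m creep '[0,0,-3,0, 0,0,-9,0, 0,0,-15,0, 0,0,-21,0, 0,0,-27,0, 0,0,-30,0, 0,0,-30,0,0,0,-30,0,0,0,-30,0]'
python3 - <<'E'
from h import *
s,im=snap('scene','s20');print(s['clock'],s['wrist_force'].round(1),s['tcp_pos'])
cv2.imwrite('pics/s20z.png',im[100:384,130:420])
E
```

```text
clock: 22.55
tcp_pos: [0.3877, -0.013, 0.2962]
orientation: [-0.002, 0.001, 1.0, 0.001]
wrist_force: [-0.6, 0.6, 1.0]
gripper_width: -0.001
22.55 [-0.6  0.6  1. ] [ 0.38773657 -0.0130435   0.29618166]
```

View pics/s20z.png

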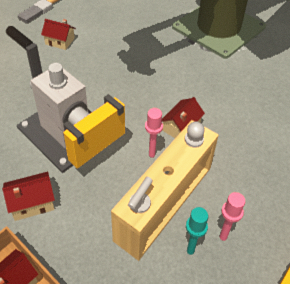

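The pin is seated at crop (57,75), the lever is swung past, and the ball and tee tools still hang in the rack. The gripper touches nothing.

```bash
python3 -c "
from rig import manip
print(manip.hand_in())"
```

```text
the job is handed in; nothing more can be done
None
```

The foam holder is locked and the job is handed in, with about 22.6 s on the clock. I stood the steel index pin in the bore and swung the lever away with the closed fingers. The pin dropped with the lever near upright, at about −0.04 rad. I then pushed it down from above, and it stopped moving while the push rose to about 25 N.

**Collar home:** the pin stopped with its knob top at 0.199 m by the arm's own height reading, which is the home height. A gentle touch on the floor read 0.000 m, so that height can be trusted. Triangulating the knob top gave 0.1988 m. The scene camera alone, corrected for its offset at the bore, read about 4 mm higher; I trusted the touch check instead.

**Everything else:** in the last pictures the ball and T-bar tools still hang in the rack, the pink and turquoise look-alikes stand untouched, and the gripper is clear of everything. The lever did not visibly turn further as the pin went home, so any truing of the shaft was too small to see.

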